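# Snap shut the lid of a parts case

### The arm

A 6-joint arm with a two-finger parallel gripper is mounted at the origin on the work surface. World frame = base frame: x ahead of the robot, y to its left, z up, the work surface at z = 0. Lengths are in mm, angles in rad, forces in N, time in s.
With the tool pointing down it reaches from about 350 to 875 mm from the base axis. Payload 4.2 kg.
Tool frame: the origin (TCP) lies at the very end of the fingers, on their centre line; the grasp point (between the pads) lies 19 mm behind it; z points along the fingers, y is the direction in which the jaws open and shut (so a half turn about z gives the same grasp; the last joint's range is limited). The gripper opens to 85 mm and grips with 20 to 120 N. Pads are 22 mm wide; open, the fingers measure 114 mm over their backs; the gripper's body (76 mm by 85 mm) begins 54 mm behind the grasp point. The pads swing forward as they close: fully open they stand 13 mm farther back than shut.
Start: joints at [1.414, 0.385, 0.008, 0, -1.194, -0.259], TCP at [252.418, 571.738, 231.312] pointing down, gripper open.
Joint ranges: [-3.14, 3.14], [-1.21, 2.06], [-1.07, 1.41], [-3.16, 2.05], [-2.99, -0.16], [-3.1, 3.1]. Speed limits (rad/s): [2.79, 2.79, 3.14, 3.14, 3.14, 3.14].

### API

Orientations are given as a unit quaternion [x, y, z, w].
In Python, from bench import arm gives the robot as it stands.
- The arm moves only by the tool apply_moves, never from a script. Its argument "plan" is one flat list of numbers, 5 for each row, row after row: the gripper's target within -1 to 1 (shut at 1, half-way at 0, fully open at -1), then the shift along the world's x, y, z in m, then the turn about the world's z in degrees. A call has 1 to 8 rows; each row is the pose to reach, as a shift and turn from the pose commanded when the call began; what a row does not reach only later rows make up. A row lasts 1/12 s, in which the tool goes at most 41.7 mm and 7.16 degrees, less where a joint would pass 70% of its speed; a pose out of reach is approached as far as the arm can. A call with a gripper value outside its range is refused whole. The fingers move at their own pace and stop on an object; the grip force is fixed at half the most. Time passes only in rows, so rows that repeat a pose let the fingers close. It gives the time, the measured TCP pose, the force and the opening at its end, in the units of the state.
- arm.read_state(): the state, without advancing time (a new reading comes with each control period).
- arm.get_image(name): name is "scene" or "side" or "wrist"; returns a dict with "color" (420x560x3 uint8, red, green, blue), "range_z" (420x560 float32, mm along the optical axis (not along the pixel's ray), 0 where there is no reading), "camera_matrix" (3x3 intrinsics, pixels), "k1" (the pictures are not rectified: a ray, as slopes to the right and down, at radius r is drawn at 1 + k1 r^2 times it, then the intrinsics apply), "camera_from_world" (4x4, takes a point from world to camera coordinates); the wrist camera has in their place "mount" (4x4, takes a point from camera to tool coordinates, whose origin is the TCP and whose axes are the flange's). Camera axes: x right, y down, z forward; pixel columns grow to the right and rows downward; lengths in mm; the calibration is good to about 2 mm. A picture is of the moment at which its call begins: read the wrist's pose just before it.
- arm.job_done(): hands the job in, once; it reports no verdict.
The state is a dict: "clock": time; "joints": joint angles; "joint_vel": joint speeds; "joint_efforts": joint torques, N m; "position": TCP position; "ee_rot": TCP orientation; "contact_force": force on the tool from outside, world axes, zero at the start; "wrist_torque": the same for the moment, N m; "gripper_width": finger opening in mm.
Only numpy, scipy, OpenCV 4.12 (cv2) and the standard library are available. Lean on these libraries where they do the work, as an engineer would, in place of code of your own. Each camera call takes 0.05 s, during which the arm holds its last target.

### The job

The lid of the teal parts case is on but its rim is not closed: press down the raised rim section on each of its four sides with your fingertips until all four have clicked fully shut. Do not lift, tip or shove the case, and do not pick up, knock over or push away the steel fittings that stand on the lid and beside the case.

Things in the scene. Friction and masses are not known exactly. Their poses are not given: they have to be found in the camera images.
- case: Teal plastic case full of machined parts, with a lid of the same plastic; 180 (its x) x 150 (its y) x 74 mm high, about 2 kg, standing loose on the table. Origin: centre of its underside; x, y along its sides, z up. The lid's middle panel (106 x 76 mm, top at 70 mm) and its four 38 mm square corners (top at 72 mm) are fixed; between the corners, each of the four sides has one hinged rim section.
- flap_near (a joint): Angle (rad) of the rim section on the -x side of the case (the robot's side). 0 = shut and level, its flat top 74 mm above the table; it starts raised at 0.38 to 0.55, its outer edge then 15 to 22 mm higher, and yields easily at first. From about 0.27 rad down a catch resists, with 6 to 9 N at the outer edge (up to double nearer the hinge); near 0.13 rad it snaps shut by itself. Let go sooner, it stays up. It stays shut.
- press_near (a point): Point to press on that section's top face, moving with it: mid-length, 28 mm out from the hinge, 14 mm in from the outer edge. The section is 72 mm long along the side, 42 mm wide from hinge (inner) to outer edge. Shut, the point lies 82 mm straight out from the case's vertical axis; raised, 4 to 8 mm nearer it. z: normal of the top face, x: outward, y: along the side.
- flap_far (a joint): Angle (rad) of the rim section on the +x side of the case. 0 = shut and level, its flat top 74 mm above the table; it starts raised at 0.38 to 0.55, its outer edge then 15 to 22 mm higher, and yields easily at first. From about 0.27 rad down a catch resists, with 6 to 9 N at the outer edge (up to double nearer the hinge); near 0.13 rad it snaps shut by itself. Let go sooner, it stays up. It stays shut.
- press_far (a point): Point to press on that section's top face, moving with it: mid-length, 28 mm out from the hinge, 14 mm in from the outer edge. The section is 72 mm long along the side, 42 mm wide from hinge (inner) to outer edge. Shut, the point lies 82 mm straight out from the case's vertical axis; raised, 4 to 8 mm nearer it. z: normal of the top face, x: outward, y: along the side.
- flap_left (a joint): Angle (rad) of the rim section on the +y side of the case. 0 = shut and level, its flat top 74 mm above the table; it starts raised at 0.38 to 0.55, its outer edge then 15 to 22 mm higher, and yields easily at first. From about 0.27 rad down a catch resists, with 6 to 9 N at the outer edge (up to double nearer the hinge); near 0.13 rad it snaps shut by itself. Let go sooner, it stays up. It stays shut.
- press_left (a point): Point to press on that section's top face, moving with it: mid-length, 28 mm out from the hinge, 14 mm in from the outer edge. The section is 102 mm long along the side, 42 mm wide from hinge (inner) to outer edge. Shut, the point lies 67 mm straight out from the case's vertical axis; raised, 4 to 8 mm nearer it. z: normal of the top face, x: outward, y: along the side.
- flap_right (a joint): Angle (rad) of the rim section on the -y side of the case. 0 = shut and level, its flat top 74 mm above the table; it starts raised at 0.38 to 0.55, its outer edge then 15 to 22 mm higher, and yields easily at first. From about 0.27 rad down a catch resists, with 6 to 9 N at the outer edge (up to double nearer the hinge); near 0.13 rad it snaps shut by itself. Let go sooner, it stays up. It stays shut.
- press_right (a point): Point to press on that section's top face, moving with it: mid-length, 28 mm out from the hinge, 14 mm in from the outer edge. The section is 102 mm long along the side, 42 mm wide from hinge (inner) to outer edge. Shut, the point lies 67 mm straight out from the case's vertical axis; raised, 4 to 8 mm nearer it. z: normal of the top face, x: outward, y: along the side.
- lid_part (a point): Centre of a steel hex-flanged fitting standing loose on the middle of the lid; 46 mm across its hexagonal foot, 45 mm tall (its top 115 mm above the table), 0.14 kg. z is up along its stem. To be left standing there.
- left_part (a point): Centre of a similar steel fitting standing loose on the table a few centimetres off the +y side of the case; 46 mm across, 58 mm tall, 0.18 kg. z is up along its stem. To be left standing there.
- far_part (a point): Centre of a similar steel fitting standing loose on the table a few centimetres off the +x side of the case; 46 mm across, 58 mm tall, 0.18 kg. z is up along its stem. To be left standing there.

How it is judged:
By the outcome, as a careful person would: the job done as asked, in the order asked, and still so for the second after the job is handed in, with the robot touching nothing.
It also fails if it takes over 48 s, if anything falls off the work surface, if the arm or the gripper's body presses on something with over 40 N, if the wrist force passes 120 N, or if a joint passes its speed limit or range.

## Working session

There is one attempt and no reset: what is moved stays moved. The work goes in short steps, Python scripts to look and compute and a tool call to move; the robot and the scene stay as the last step left them, time stands still between calls to the robot, and variables do not carry over. Pictures are saved under pics/ and viewed, and the job is handed in when it is done.

Besides the shell and the picture viewer there is one more tool, called after "Call:" as name(argument=value, ...) on one line, values as JSON. apply_moves: Moves the arm, as the interface text tells. Its arguments: {"type":"object","properties":{"plan":{"type":"array","items":{"type":"number"}}},"required":["plan"]}

```bash
mkdir -p pics; ls
python3 - <<'E'
from bench import arm
import cv2,numpy as np,pickle
s=arm.read_state(); print(s)
d={}
for n in ("scene","side"):
    im=arm.get_image(n); d[n]=im
    cv2.imwrite(f"pics/{n}0.png",im["color"][:,:,::-1])
    print(n,im["camera_matrix"].tolist(),im["k1"],im["camera_from_world"].tolist())
pickle.dump(d,open("d0.pkl","wb"))
E
```

```text
pics
{'clock': 0.0, 'joints': array([ 1.41359759e+00,  3.85586263e-01,  6.60259337e-03, -4.90711487e-04,
       -1.19397623e+00, -2.58623989e-01]), 'joint_vel': array([-0.00279291,  0.00052392,  0.00056895,  0.00020248,  0.00034457,
        0.0002208 ]), 'joint_efforts': array([ 3.48716694e-04, -3.92285764e+01,  1.88400668e+01,  4.18642983e+00,
       -4.64488970e-03,  4.66779895e-06]), 'position': array([252.19916624, 571.2176864 , 230.19577787]), 'ee_rot': array([ 9.78444889e-01, -2.06505148e-01, -1.72913709e-04,  1.09195620e-03]), 'contact_force': array([ 0.61913264, -0.01404576,  0.11835618]), 'wrist_torque': array([ 0.0005838 , -0.03787006, -0.03390004]), 'gripper_width': 85.2543977555373}
scene [[478.81258692300224, 0.0, 288.80427238502824], [0.0, 478.81258692300224, 206.3392357194438], [0.0, 0.0, 1.0]] -0.15693898171071077 [[0.5708707465898317, 0.8207969063015511, -0.019975717603391063, -397.4493175018834], [0.45477805940384286, -0.3363709927455907, -0.8246402075597699, -170.12816297596487], [-0.6835813831379869, 0.46167845287077036, -0.5653047839723355, 1220.4770521770236], [0.0, 0.0, 0.0, 1.0]]
side [[383.7011509389777, 0.0, 280.90500102189617], [0.0, 383.7011509389777, 213.30753552858707], [0.0, 0.0, 1.0]] 0.014269188608788676 [[-0.9126374566498865, -0.4083395511578036, -0.01875323118478889, 615.2275689516807], [-0.2415616933005526, 0.5757628244144035, -0.7811178645711022, 178.68044344051822], [0.3297587315741562, -0.7083473589861069, -0.624101913126383, 539.3489250669033], [0.0, 0.0, 0.0, 1.0]]
```

View pics/scene0.png

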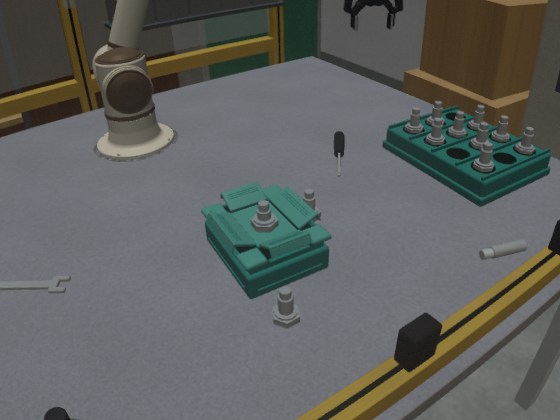

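View pics/side0.png

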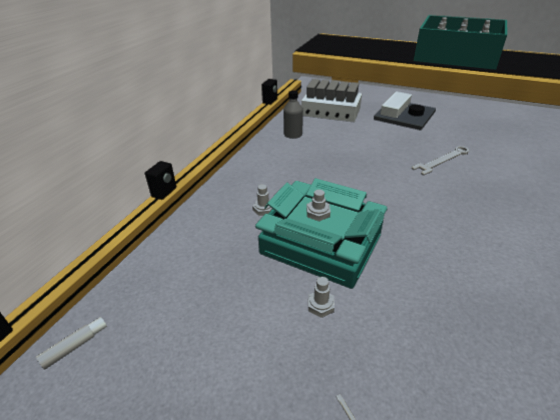

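```bash
cat > h.py <<'E'
import numpy as np,cv2,pickle
def cloud(im,T=None):
    z=im["range_z"]; h,w=z.shape
    u,v=np.meshgrid(np.arange(w),np.arange(h))
    p=cv2.undistortPoints(np.stack([u,v],-1).reshape(-1,1,2).astype(float),im["camera_matrix"],np.array([im["k1"],0,0,0.])).reshape(h,w,2)
    P=np.dstack([p[...,0]*z,p[...,1]*z,z])
    if T is None: T=np.linalg.inv(im["camera_from_world"])
    return P@T[:3,:3].T+T[:3,3]
def proj(im,pts,T=None):
    T=im["camera_from_world"] if T is None else T
    return cv2.projectPoints(np.asarray(pts,float).reshape(-1,1,3),cv2.Rodrigues(T[:3,:3])[0],T[:3,3],im["camera_matrix"],np.array([im["k1"],0,0,0.]))[0].reshape(-1,2)
E
python3 - <<'E'
from h import *
d=pickle.load(open("d0.pkl","rb"))
for n,im in d.items():
    W=cloud(im); c=im["color"].astype(int); ok=im["range_z"]>0
    teal=ok&(c[...,1]>c[...,0]*1.6)&(c[...,1]>45)
    if n=="scene": teal[:,350:]=0; teal[:180]=0
    else: teal[:170]=0
    P=W[teal]; print(n,len(P),np.percentile(P,[0,1,50,99,100],axis=0).round(1).tolist())
    # rect fit
    r=cv2.minAreaRect(P[P[:,2]<68][:,:2].astype(np.float32)); print(r)
    r=cv2.minAreaRect(P[:,:2].astype(np.float32)); print(r)
    # table check
    ctr=np.median(P,0)
    near=ok&(np.hypot(W[...,0]-ctr[0],W[...,1]-ctr[1])<200)&(W[...,2]<15); print("table z",np.median(W[near][:,2]))
    # topview
    S=2.;x0,y0=ctr[0]-150,ctr[1]-150
    img=np.zeros((600,600,3),np.uint8)
    m=ok&(abs(W[...,0]-ctr[0])<150)&(abs(W[...,1]-ctr[1])<150)&(W[...,2]>8)
    Q=W[m]; C=im["color"][m]
    o=np.argsort(Q[:,2])
    for q,cc in zip(Q[o],C[o]):
        hue=int(np.clip((q[2])/120*150,0,179))
        col=cv2.cvtColor(np.uint8([[[hue,255,255]]]),cv2.COLOR_HSV2BGR)[0,0].tolist()
        cv2.circle(img,(int(600-(q[1]-y0)*S),int(600-(q[0]-x0)*S)),2,col,-1)
    print("origin bottom right",x0,y0)
    cv2.imwrite(f"pics/top_{n}.png",img)
E
```

```text
scene 8891 [[484.0, -54.2, 1.7], [492.2, -50.9, 7.3], [622.5, 12.8, 70.4], [674.3, 102.2, 90.3], [677.6, 111.7, 92.6]]
((581.0355834960938, 28.832122802734375), (152.2087860107422, 182.14117431640625), 85.28649139404297)
((581.0263061523438, 27.762924194335938), (160.44142150878906, 190.6083526611328), 86.97925567626953)
table z -0.3817185046441409
origin bottom right 472.47173834544094 -137.15215738728324
side 8052 [[480.9, -47.5, 4.4], [485.8, -39.9, 14.4], [564.4, 67.3, 70.8], [668.4, 115.5, 90.1], [674.4, 118.4, 111.9]]
((578.8172607421875, 35.07118606567383), (153.1239013671875, 181.24301147460938), 85.67146301269531)
((576.83056640625, 36.36109161376953), (160.27035522460938, 188.5096435546875), 85.77842712402344)
table z -0.7804435116855188
origin bottom right 414.35278825626733 -82.6543608523657
```

View pics/top_scene.png

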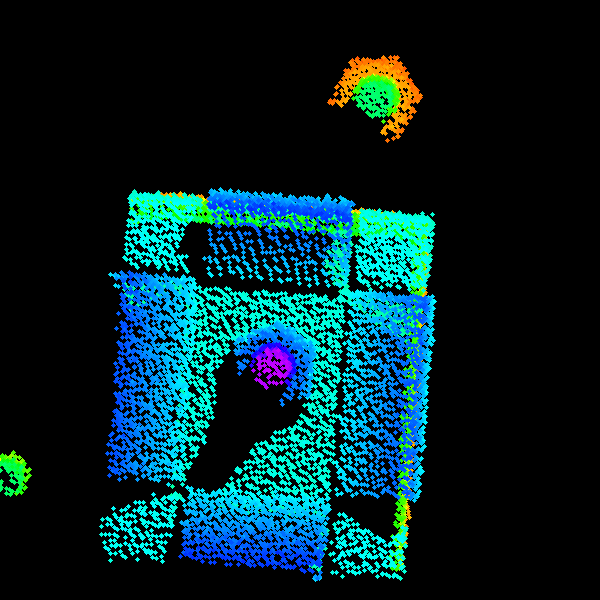

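View pics/top_side.png

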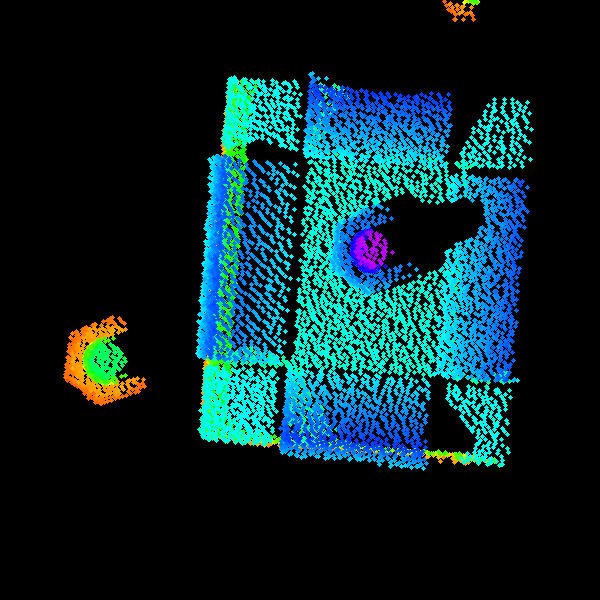

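Run:
```python
from h import *
from scipy.optimize import minimize
d=pickle.load(open("d0.pkl","rb"))
for n,im in d.items():
    W=cloud(im); c=im["color"].astype(int); ok=im["range_z"]>0
    teal=ok&(c[...,1]>c[...,0]*1.6)&(c[...,1]>45)
    if n=="scene": teal[:,350:]=0; teal[:180]=0
    else: teal[:170]=0
    P=W[teal]
    Q=P[abs(P[:,2]-71.3)<3]; 
    def corners(p,sel=False):
        a=p[2];R=np.array([[np.cos(a),np.sin(a)],[-np.sin(a),np.cos(a)]])
        L=(Q[:,:2]-p[:2])@R.T
        return L
    # score: fraction of plateau points in corner squares/middle panel, minus outside
    def cost(p):
        L=abs(corners(p)); sg=lambda t:1/(1+np.exp(np.clip(-t/0.7,-50,50)))
        cor=sg(90-L[:,0])*sg(L[:,0]-52)*sg(75-L[:,1])*sg(L[:,1]-37)
        return -cor.sum()
    best=min((minimize(cost,[580+dx,32+dy,a],method="Nelder-Mead") for dx in(-3,3) for dy in (-5,0,5) for a in (-.06,-.1)),key=lambda r:r.fun)
    print(n,best.x,np.degrees(best.x[2]),best.fun)
    p=best.x
    L=corners(p); cm=(abs(L[:,0])>54)&(abs(L[:,1])>39)
    print("corner extents",np.percentile(L[cm],[.5,2,98,99.5],axis=0).round(1).tolist(), "z",np.median(Q[cm][:,2]))
    m=(abs(L[:,0])<50)&(abs(L[:,1])<35); print("panel z",np.median(Q[m][:,2]))
    # flaps
    a=p[2];R=np.array([[np.cos(a),np.sin(a)],[-np.sin(a),np.cos(a)]])
    l=(P[:,:2]-p[:2])@R.T
    for nm,ax,s,hin,half in(("near",0,-1,54,30),("far",0,1,54,30),("left",1,1,39,45),("right",1,-1,39,45)):
        o=l[:,ax]*s; t=l[:,1-ax]
        k=(o>hin+4)&(o<hin+36)&(abs(t)<half)&(P[:,2]>70)
        if k.sum()>20:
            for _ in range(3):
                f=np.polyfit(o[k],P[k,2],1); k&=abs(P[:,2]-np.polyval(f,o))<4
            print(nm,k.sum(),"angle",np.arctan(f[0]),"z at hinge",np.polyval(f,hin),"max o",o[k].max())
    # parts
    steel=ok&~teal&(W[...,2]>12)&(abs(W[...,0]-p[0])<200)&(abs(W[...,1]-p[1])<200)
    S=W[steel]; ls=(S[:,:2]-p[:2])@R.T
    for nm,k in(("lid",np.hypot(*ls.T)<35),("left",(ls[:,1]>90)&(ls[:,1]<170)&(abs(ls[:,0])<90)),("far",(ls[:,0]>105)&(ls[:,0]<190)&(abs(ls[:,1])<90))):
        if k.sum()>5:
            zt=np.percentile(S[k,2],98); kk=k&(S[:,2]>zt-4)
            print(nm,"top z",zt,"loc",np.mean(ls[kk],0),"world",S[kk].mean(0),"mid",(ls[kk].max(0)+ls[kk].min(0))/2, "foot",ls[k].min(0),ls[k].max(0))
```

```text
scene [ 5.80762869e+02  2.85666756e+01 -8.06505166e-02] -4.620934219330902 -923.8828622383595
corner extents [[-91.3, -75.0], [-89.4, -74.1], [89.0, 75.0], [89.8, 76.4]] z 71.15880887585803
panel z 69.47867350214568
near 573 angle 0.48234103783166626 z at hinge 72.51572793863389 max o 89.86352313701809
far 331 angle 0.31179946015679516 z at hinge 78.30411441098903 max o 89.79372740611171
left 737 angle 0.4042834610491463 z at hinge 73.24416649397094 max o 74.9907129895565
right 576 angle 0.3631503524259582 z at hinge 74.87602063494909 max o 74.98807042577445
lid top z 114.69223357442486 loc [ 8.95383841 -1.69455599] world [589.55108391  26.15627868 113.61031972] mid [ 7.3373817  -1.24546816] foot [-30.81688575 -21.7474687 ] [31.23873092 28.53460442]
left top z 58.140455254531076 loc [-57.23773386 126.18454537] world [533.87700523 158.95230937  56.77090466] mid [-57.74512633 127.14054648] foot [-67.09553844 115.56260209] [-42.99209888 144.57968472]
far top z 59.0649008694268 loc [146.61103116 -42.13716396] world [723.50264087 -25.24496297  57.72451593] mid [145.83455989 -41.16805725] 
[... 522 characters left out ...]
4.98792770439833
right 700 angle 0.3792757439482418 z at hinge 72.57246508652294 max o 74.9018392131962
lid top z 114.46685135208861 loc [10.76108767 -2.75104529] world [589.08817113  32.02607922 113.49279603] mid [11.05673661 -4.4121481 ] foot [-11.06123361 -33.15197619] [33.66361104 16.67465705]
left top z 58.00391735030705 loc [-55.34790365 124.75616625] world [533.59570856 164.49899844  56.68256648] mid [-55.48999731 123.54801007] foot [-74.21266702 105.22311452] [-34.93953172 143.50992275]
far top z 57.578646590686645 loc [148.55666792 -43.21328691] world [723.12582369 -19.53672352  56.38360148] mid [149.33046111 -43.86360017] foot [132.69457055 -59.61808202] [167.51097487 -24.64371567]
```

Call:
apply_moves(plan=[1,0.02,-0.033,0.005,2.4,1,0.04,-0.066,0.01,4.8,1,0.06,-0.1,0.015,7.2,1,0.08,-0.133,0.02,9.6,1,0.1,-0.166,0.025,12,1,0.12,-0.2,0.03,14.4,1,0.14,-0.233,0.035,16.8,1,0.16,-0.266,0.04,19.2])

```text
clock: 0.77
position: [412.7, 303.8, 271.3]
ee_rot: [0.999, -0.039, -0.0, 0.0]
contact_force: [1.0, -0.7, -0.0]
gripper_width: 0.1
```

Call:
apply_moves(plan=[1,0.02,-0.033,0.005,0,1,0.04,-0.066,0.01,0,1,0.06,-0.1,0.015,0,1,0.08,-0.133,0.02,0,1,0.1,-0.166,0.025,0,1,0.12,-0.2,0.03,0,1,0.14,-0.233,0.035,0,1,0.15,-0.27,0.04,0])

```text
clock: 1.43
position: [563.7, 34.2, 310.6]
ee_rot: [0.999, -0.04, -0.0, 0.0]
contact_force: [1.2, 0.1, 0.3]
gripper_width: 0.0
```

Run:
```python
from bench import arm
import cv2,pickle
s=arm.read_state(); print({k:s[k] for k in("clock","joints","position","ee_rot","contact_force","gripper_width")})
im=arm.get_image("wrist"); print(im["mount"],im["camera_matrix"],im["k1"])
pickle.dump((s,im),open("w1.pkl","wb")); cv2.imwrite("pics/w1.png",im["color"][:,:,::-1])
```

```text
{'clock': 1.4333, 'joints': array([ 3.47412262e-01,  2.36855581e-01, -6.01343384e-03, -7.58906805e-05,
       -1.32883903e+00,  1.14273286e+00]), 'position': array([563.73505986,  34.1975152 , 310.57867018]), 'ee_rot': array([ 9.99186561e-01, -4.03237695e-02, -4.35947980e-04,  1.38257237e-04]), 'contact_force': array([1.15844404, 0.12620862, 0.3413154 ]), 'gripper_width': 0.006750994837597425}
[[-8.20720206e-04 -9.61930282e-01 -2.73293724e-01  7.03206548e+01]
 [ 9.99999619e-01 -8.70678564e-04  6.15169033e-05 -1.20920407e+00]
 [-2.97125960e-04 -2.73293570e-01  9.61930630e-01 -1.42327295e+02]
 [ 0.00000000e+00  0.00000000e+00  0.00000000e+00  1.00000000e+00]] [[338.54808318   0.         283.12150546]
 [  0.         338.54808318 205.81513131]
 [  0.           0.           1.        ]] -0.04293968212132003
```

View pics/w1.png

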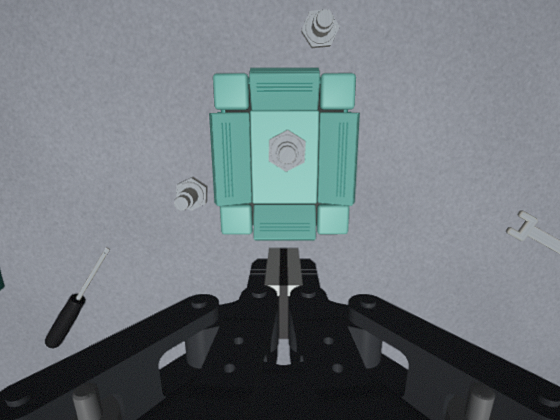

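```bash
cat > fit.py <<'E'
from h import *
from scipy.optimize import minimize
from scipy.spatial.transform import Rotation as Ro
def wristT(s,im):
    T=np.eye(4);T[:3,:3]=Ro.from_quat(s["ee_rot"]).as_matrix();T[:3,3]=s["position"]
    return T@im["mount"]
def fit(W,im,p0):
    c=im["color"].astype(int); ok=im["range_z"]>0
    teal=ok&(c[...,1]>c[...,0]*1.2)&(c[...,1]>45)&(np.hypot(W[...,0]-p0[0],W[...,1]-p0[1])<140)
    P=W[teal]
    Q=P[abs(P[:,2]-71.3)<4]
    def loc(p,X):
        a=p[2];R=np.array([[np.cos(a),np.sin(a)],[-np.sin(a),np.cos(a)]]); return (X[:,:2]-p[:2])@R.T
    def cost(p):
        L=abs(loc(p,Q)); sg=lambda t:1/(1+np.exp(np.clip(-t/0.7,-50,50)))
        return -(sg(90-L[:,0])*sg(L[:,0]-52)*sg(75-L[:,1])*sg(L[:,1]-37)).sum()
    p=min((minimize(cost,[p0[0]+dx,p0[1]+dy,a],method="Nelder-Mead") for dx in(-3,3) for dy in (-5,0,5) for a in (-.06,-.1)),key=lambda r:r.fun).x
    L=loc(p,Q); cm=(abs(L[:,0])>54)&(abs(L[:,1])>39)
    print("case",p.round(3),np.degrees(p[2]).round(2),"ext",np.percentile(L[cm],[1,99],axis=0).round(1).tolist(),"z corner",np.median(Q[cm&(abs(L[:,0])<88)&(abs(L[:,1])<73)][:,2]))
    l=loc(p,P)
    for nm,ax,s,hin,half in(("near",0,-1,54,30),("far",0,1,54,30),("left",1,1,39,45),("right",1,-1,39,45)):
        o=l[:,ax]*s; k=(o>hin+3)&(o<hin+34)&(abs(l[:,1-ax])<half)&(P[:,2]>66)
        if k.sum()>20:
            for _ in range(3):
                f=np.polyfit(o[k],P[k,2],1); k&=abs(P[:,2]-np.polyval(f,o))<3
            print(" ",nm,k.sum(),"angle %.3f zhinge %.1f"%(np.arctan(f[0]),np.polyval(f,hin)))
    st=ok&~teal&(W[...,2]>12); S=W[st]; ls=loc(p,S)
    for nm,k in(("lid",np.hypot(*ls.T)<35),("left",(ls[:,1]>95)&(ls[:,1]<170)&(abs(ls[:,0])<90)),("far",(ls[:,0]>105)&(ls[:,0]<190)&(abs(ls[:,1])<90))):
        if k.sum()>5:
            zt=np.percentile(S[k,2],98); kk=k&(S[:,2]>zt-4); print(" ",nm,"ztop %.1f"%zt,"loc",ls[kk].mean(0).round(1),"world",S[kk].mean(0).round(1))
    return p
E
python3 - <<'E'
from fit import *
s,im=pickle.load(open("w1.pkl","rb"))
T=wristT(s,im); W=cloud(im,T)
print("cam at",T[:3,3]); z=W[...,2][im["range_z"]>0]; print("table",np.median(z))
fit(W,im,(580,32))
E
```

```text
cam at [634.05002473  29.7705234  452.84505024]
table 0.23940035552010386
case [ 5.81712e+02  3.26580e+01 -7.90000e-02] -4.54 ext [[-90.3, -75.4], [90.3, 75.6]] z corner 71.47895475757241
  near 1539 angle 0.471 zhinge 73.9
  far 1848 angle 0.456 zhinge 75.3
  left 2453 angle 0.405 zhinge 74.2
  right 2443 angle 0.395 zhinge 73.9
  lid ztop 408.0 loc [2.3 1.3] world [584.1  33.7 406.5]
  left ztop 58.3 loc [-56.  125.5] world [535.8 162.2  57. ]
  far ztop 58.8 loc [146.8 -43.1] world [724.7 -21.9  57.6]
```

Call:
apply_moves(plan=[1,-0.01,0.001,-0.035,0,1,-0.02,0.002,-0.07,0,1,-0.03,0.003,-0.105,0,1,-0.045,0.004,-0.14,0,1,-0.062,0.005,-0.17,0,1,-0.062,0.005,-0.19,0,1,-0.062,0.005,-0.205,0,1,-0.062,0.005,-0.205,0])

```text
clock: 2.15
position: [497.5, 40.0, 103.0]
ee_rot: [0.999, -0.041, -0.004, 0.001]
contact_force: [-0.3, 0.0, -0.1]
gripper_width: 0.2
```

Run:
```python
from bench import arm
import cv2,numpy as np
s=arm.read_state(); print(s["position"],s["contact_force"])
a=arm.get_image("side")["color"][150:290,220:420]; b=arm.get_image("scene")["color"][150:290,170:370]
cv2.imwrite("pics/near0.png",cv2.resize(np.hstack([a,b])[:,:,::-1],None,fx=2,fy=2,interpolation=cv2.INTER_CUBIC))
```

```text
[497.53114082  39.95219472 102.97266018] [-0.2995047   0.00683955 -0.12481237]
```

View pics/near0.png

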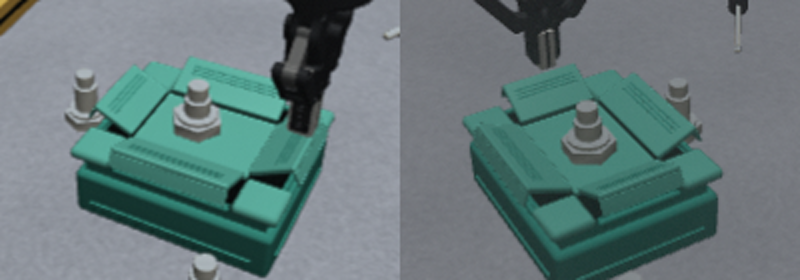

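Call:
apply_moves(plan=[1,0.003,-0.001,-0.002,0,1,0.003,-0.001,-0.004,0,1,0.003,-0.001,-0.007,0,1,0.003,-0.001,-0.01,0,1,0.003,-0.001,-0.013,0,1,0.003,-0.001,-0.016,0,1,0.003,-0.001,-0.018,0,1,0.003,-0.001,-0.018,0])

```text
clock: 2.92
position: [503.1, 39.6, 87.8]
ee_rot: [0.999, -0.04, -0.0, 0.0]
contact_force: [0.3, -0.6, -0.0]
gripper_width: -0.3
```

Call:
apply_moves(plan=[1,0,0,-0.002,0,1,0,0,-0.004,0,1,0,0,-0.006,0,1,0,0,-0.008,0,1,0,0,-0.0095,0,1,0,0,-0.011,0,1,0,0,-0.012,0,1,0,0,-0.012,0])

```text
clock: 3.58
position: [503.2, 39.8, 76.4]
ee_rot: [0.999, -0.04, -0.0, -0.0]
contact_force: [0.1, 0.5, 0.2]
gripper_width: -0.0
```

```bash
cat > look.py <<'E'
import sys
from bench import arm
import cv2,numpy as np
s=arm.read_state(); print(s["clock"],s["position"],s["contact_force"])
a=arm.get_image("side")["color"][150:290,220:420]; b=arm.get_image("scene")["color"][150:290,170:370]
cv2.imwrite(f"pics/{sys.argv[1]}.png",cv2.resize(np.hstack([a,b])[:,:,::-1],None,fx=2,fy=2,interpolation=cv2.INTER_CUBIC))
E
python3 look.py near1
```

```text
3.5833 [503.15125828  39.75298642  76.35926475] [0.0968643  0.47001668 0.18028145]
```

View pics/near1.png

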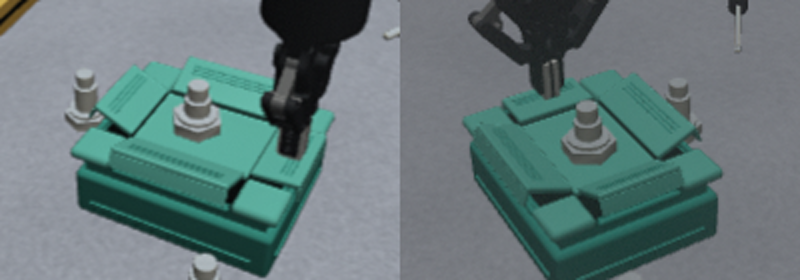

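Call:
apply_moves(plan=[1,0,0,0.025,0,1,0,0,0.055,-6,1,0.005,0.01,0.06,-12,1,0.02,0.025,0.06,-19,1,0.035,0.04,0.06,-26,1,0.05,0.05,0.06,-33,1,0.065,0.055,0.06,-40,1,0.08,0.057,0.06,-47])

```text
clock: 4.35
position: [584.2, 97.7, 136.0]
ee_rot: [0.899, -0.438, 0.0, -0.0]
contact_force: [-0.2, -0.3, 0.2]
gripper_width: 0.4
```

Call:
apply_moves(plan=[1,0.003,0,0,-7,1,0.003,0,0,-14,1,0.003,0,0,-21,1,0.003,0,0,-28,1,0.003,0,0,-35,1,0.003,0,-0.01,-43,1,0.003,0,-0.02,-43,1,0.003,0,-0.03,-43])

```text
clock: 5.02
position: [586.3, 96.7, 105.3]
ee_rot: [-0.679, 0.734, 0.0, -0.0]
contact_force: [0.3, 0.2, -0.5]
gripper_width: 0.3
```

```bash
python3 look.py left0
```

```text
5.0167 [586.30357285  96.67633853 105.31700881] [ 0.31731221  0.20553223 -0.4791512 ]
```

View pics/left0.png

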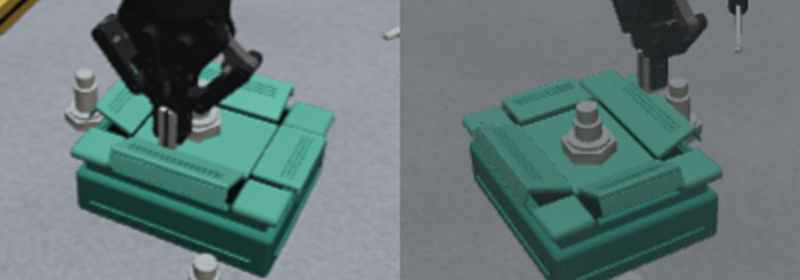

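Call:
apply_moves(plan=[1,0,0,-0.003,0,1,0,0,-0.006,0,1,0,0,-0.009,0,1,0,0,-0.012,0,1,0,0,-0.0145,0,1,0,0,-0.017,0,1,0,0,-0.019,0,1,0,0,-0.021,0])

```text
clock: 5.78
position: [586.5, 96.8, 85.3]
ee_rot: [-0.678, 0.735, -0.0, 0.0]
contact_force: [-0.2, -0.7, 0.4]
gripper_width: -0.1
```

Call:
apply_moves(plan=[1,0,0,-0.001,0,1,0,0,-0.002,0,1,0,0,-0.003,0,1,0,0,-0.004,0,1,0,0,-0.005,0,1,0,0,-0.0065,0,1,0,0,-0.008,0,1,0,0,-0.008,0])

```text
clock: 6.45
position: [587.1, 97.5, 78.4]
ee_rot: [-0.678, 0.735, -0.0, 0.001]
contact_force: [0.2, 0.5, 1.2]
gripper_width: 0.2
```

```bash
python3 look.py left1
```

```text
6.45 [587.06845194  97.52102185  78.42582442] [0.21755216 0.49296358 1.16070282]
```

View pics/left1.png

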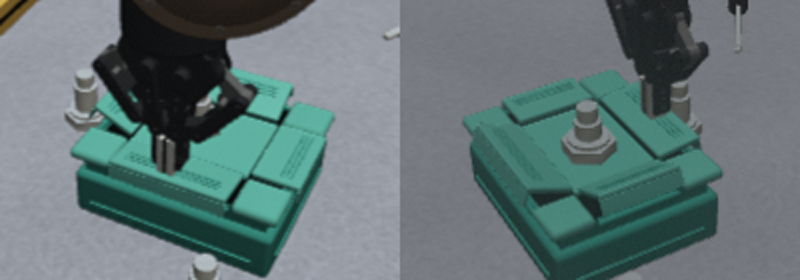

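Call:
apply_moves(plan=[1,0,0,-0.001,0,1,0,0,-0.002,0,1,0,0,-0.003,0,1,0,0,-0.003,0])

```text
clock: 6.88
position: [586.0, 96.4, 74.0]
ee_rot: [-0.678, 0.735, 0.0, -0.001]
contact_force: [-1.1, -0.3, 2.4]
gripper_width: -0.1
```

```bash
python3 look.py left2
```

```text
6.8833 [585.98426738  96.37064179  73.96431125] [-1.13865073 -0.25356509  2.38204542]
```

View pics/left2.png

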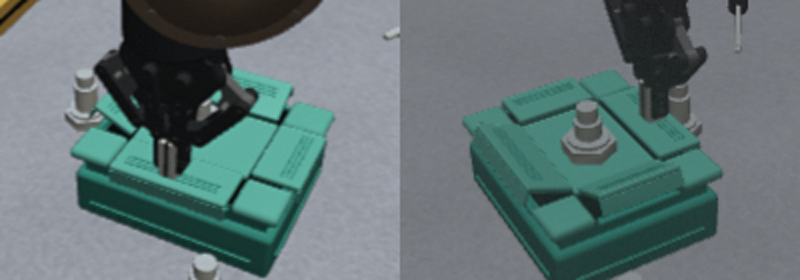

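Call:
apply_moves(plan=[1,0,0,0.025,0,1,0,0,0.055,6,1,0.015,0,0.06,12,1,0.035,-0.005,0.06,19,1,0.055,-0.015,0.06,26,1,0.07,-0.03,0.06,33,1,0.075,-0.05,0.06,40,1,0.075,-0.07,0.06,47])

```text
clock: 7.65
position: [662.3, 26.0, 132.9]
ee_rot: [0.916, -0.401, -0.0, 0.0]
contact_force: [-0.4, -0.5, 0.2]
gripper_width: 0.0
```

Call:
apply_moves(plan=[1,0,0,0,7,1,0,0,0,14,1,0,0,0,21,1,0,0,0,28,1,0,0,0,35,1,0,0,-0.01,43,1,0,0,-0.02,43,1,0,0,-0.03,43])

```text
clock: 8.32
position: [661.0, 26.5, 103.0]
ee_rot: [0.999, -0.042, -0.001, 0.0]
contact_force: [-0.1, 0.2, -0.8]
gripper_width: 0.2
```

```bash
python3 look.py far0
```

```text
8.3167 [660.95829114  26.53989279 102.95594994] [-0.11588461  0.24930638 -0.83388543]
```

View pics/far0.png

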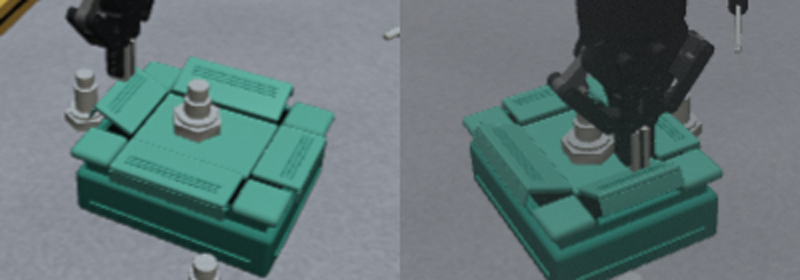

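Call:
apply_moves(plan=[1,0,0,-0.003,0,1,0,0,-0.006,0,1,0,0,-0.009,0,1,0,0,-0.012,0,1,0,0,-0.014,0,1,0,0,-0.016,0,1,0,0,-0.018,0,1,0,0,-0.019,0])

```text
clock: 9.08
position: [661.3, 26.8, 85.1]
ee_rot: [0.999, -0.04, -0.0, -0.0]
contact_force: [0.5, -0.8, -0.4]
gripper_width: 0.0
```

Call:
apply_moves(plan=[1,0,0,-0.001,0,1,0,0,-0.002,0,1,0,0,-0.003,0,1,0,0,-0.0045,0,1,0,0,-0.006,0,1,0,0,-0.0075,0,1,0,0,-0.0085,0,1,0,0,-0.0085,0])

```text
clock: 9.75
position: [663.1, 26.7, 78.4]
ee_rot: [0.999, -0.04, 0.002, -0.0]
contact_force: [1.8, -0.9, 4.3]
gripper_width: -0.0
```

```bash
python3 look.py far1
```

```text
9.75 [663.10209383  26.73675171  78.37862827] [ 1.81166631 -0.92031425  4.31563707]
```

View pics/far1.png

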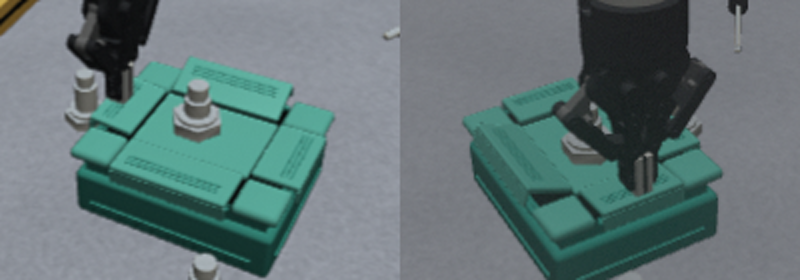

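Call:
apply_moves(plan=[1,0,0,-0.001,0,1,0,0,-0.002,0,1,0,0,-0.003,0,1,0,0,-0.003,0])

```text
clock: 10.18
position: [660.5, 26.7, 73.9]
ee_rot: [0.999, -0.04, -0.001, 0.0]
contact_force: [-0.5, 0.6, 5.5]
gripper_width: -0.2
```

```bash
python3 look.py far2
```

```text
10.1833 [660.46124189  26.71123969  73.876207  ] [-0.51223619  0.56279641  5.53032438]
```

View pics/far2.png

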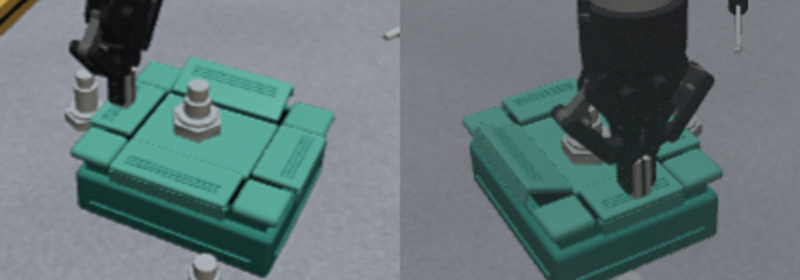

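Call:
apply_moves(plan=[1,0,0,0.025,0,1,0,0,0.055,-6,1,-0.005,-0.015,0.06,-12,1,-0.015,-0.035,0.06,-19,1,-0.03,-0.05,0.06,-26,1,-0.05,-0.057,0.06,-33,1,-0.07,-0.059,0.06,-40,1,-0.084,-0.059,0.06,-47])

```text
clock: 10.95
position: [574.0, -33.1, 132.2]
ee_rot: [0.898, -0.439, -0.002, 0.001]
contact_force: [-0.7, -0.4, -0.1]
gripper_width: -0.1
```

Call:
apply_moves(plan=[1,0,0,0,-7,1,0,0,0,-14,1,0,0,0,-21,1,0,0,0,-28,1,0,0,0,-35,1,0,0,-0.01,-43,1,0,0,-0.02,-43,1,0,0,-0.03,-43])

```text
clock: 11.62
position: [576.2, -32.3, 102.1]
ee_rot: [-0.679, 0.734, 0.001, -0.001]
contact_force: [0.0, 0.3, -0.6]
gripper_width: 0.3
```

```bash
python3 look.py right0
```

```text
11.6167 [576.18011137 -32.2550849  102.09878667] [ 0.03015439  0.32594706 -0.61924903]
```

View pics/right0.png

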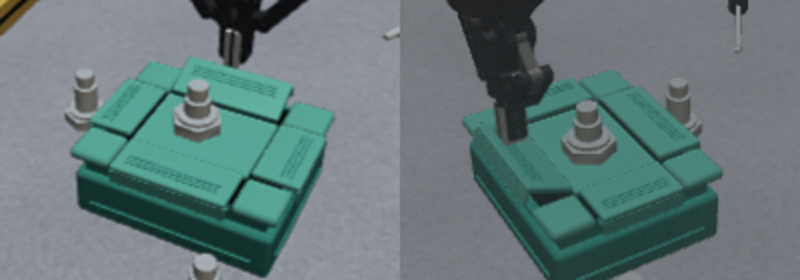

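Call:
apply_moves(plan=[1,0,0,-0.003,0,1,0,0,-0.006,0,1,0,0,-0.009,0,1,0,0,-0.012,0,1,0,0,-0.014,0,1,0,0,-0.016,0,1,0,0,-0.017,0,1,0,0,-0.018,0])

```text
clock: 12.38
position: [577.5, -32.3, 85.9]
ee_rot: [-0.678, 0.735, -0.0, 0.0]
contact_force: [-0.3, 0.5, 0.8]
gripper_width: 0.1
```

Call:
apply_moves(plan=[1,0,0,-0.001,0,1,0,0,-0.002,0,1,0,0,-0.003,0,1,0,0,-0.0045,0,1,0,0,-0.006,0,1,0,0,-0.0075,0,1,0,0,-0.0085,0,1,0,0,-0.0085,0])

```text
clock: 13.05
position: [577.7, -33.0, 78.5]
ee_rot: [-0.678, 0.735, -0.001, 0.0]
contact_force: [-1.5, -2.2, 2.4]
gripper_width: -0.3
```

Call:
apply_moves(plan=[1,0,0,-0.001,0,1,0,0,-0.002,0,1,0,0,-0.0025,0,1,0,0,-0.0025,0])

```text
clock: 13.38
position: [577.0, -32.0, 74.1]
ee_rot: [-0.678, 0.735, 0.0, -0.0]
contact_force: [-0.7, -0.1, 0.1]
gripper_width: -0.1
```

```bash
python3 look.py right1
```

```text
13.3833 [577.04336973 -32.02654356  74.12007601] [-0.70752837 -0.10861583  0.09091177]
```

View pics/right1.png

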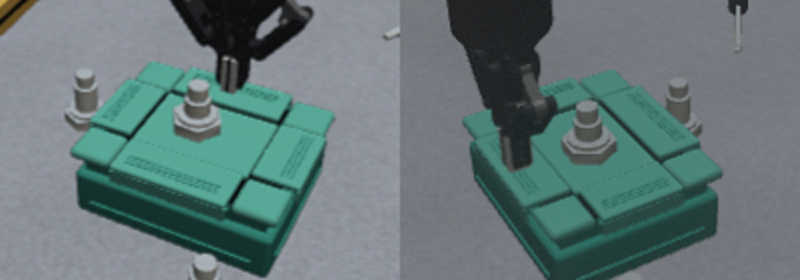

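Call:
apply_moves(plan=[1,0,0,0.025,0,1,0,0,0.06,6,1,0,0,0.1,13,1,0,0,0.135,20,1,0,0.01,0.17,27,1,-0.005,0.03,0.2,34,1,-0.01,0.05,0.22,41,1,-0.014,0.066,0.236,48])

```text
clock: 14.15
position: [563.5, 34.9, 313.3]
ee_rot: [0.92, -0.393, 0.001, -0.001]
contact_force: [-1.0, -0.0, -0.0]
gripper_width: 0.1
```

Call:
apply_moves(plan=[1,0,0,0,7,1,0,0,0,14,1,0,0,0,21,1,0,0,0,28,1,0,0,0,35,1,0,0,0,42,1,0,0,0,42,1,0,0,0,42])

```text
clock: 14.82
position: [563.3, 33.9, 310.5]
ee_rot: [0.999, -0.042, -0.0, -0.0]
contact_force: [-0.2, -0.2, 0.2]
gripper_width: -0.3
```

```bash
python3 - <<'E'
from bench import arm
from fit import *
s=arm.read_state(); im=arm.get_image("wrist"); sc=arm.get_image("scene"); sd=arm.get_image("side")
print(s["clock"],s["position"],s["contact_force"])
cv2.imwrite("pics/w2.png",im["color"][:,:,::-1])
fit(cloud(im,wristT(s,im)),im,(580,32)); fit(cloud(sc),sc,(580,29)); fit(cloud(sd),sd,(580,35))
E
python3 look.py end
```

```text
14.8167 [563.32490915  33.90638311 310.51326949] [-0.16325639 -0.23764432  0.18967731]
case [ 5.81787e+02  3.27610e+01 -8.00000e-02] -4.6 ext [[-90.6, -75.4], [89.8, 75.3]] z corner 71.46138184474842
  near 1265 angle 0.001 zhinge 73.4
  far 1679 angle -0.005 zhinge 73.8
  left 2205 angle -0.003 zhinge 73.6
  right 2203 angle 0.001 zhinge 73.5
  lid ztop 407.9 loc [1.8 0.9] world [583.6  33.5 406.5]
  left ztop 58.5 loc [-56.2 125.4] world [535.8 162.3  57.2]
  far ztop 59.0 loc [146.8 -43. ] world [724.7 -21.8  57.7]
case [ 5.81588e+02  2.75180e+01 -8.30000e-02] -4.75 ext [[-92.8, -73.8], [88.8, 77.5]] z corner 71.18412179382699
  near 346 angle 0.030 zhinge 72.7
  far 486 angle -0.008 zhinge 73.4
  left 565 angle 0.017 zhinge 72.9
  right 602 angle -0.020 zhinge 73.7
  lid ztop 422.9 loc [-8.8 -9.4] world [572.1  18.8 422.1]
  left ztop 58.3 loc [-58.6 126.9] world [533.7 158.8  56.7]
  far ztop 58.8 loc [145.9 -40.7] world [723.6 -25.1  57.6]
case [ 5.77711e+02  3.67290e+01 -8.70000e-02] -4.96 ext [[-89.1, -77.8], [91.9, 73.6]] z corner 70.84024953050462
  near 456 angle -0.003 zhinge 73.0
  far 356 angle 0.021 zhinge 72.4
  left 719 angle -0.003 zhinge 73.0
  right 434 angle 0.036 zhinge 72.1
  lid ztop 400.5 loc [-26.6  13.8] world [552.4  52.8 399.7]
  left ztop 57.7 loc [-54.9 123.6] world [533.7 164.7  56.7]
  far ztop 57.4 loc [150.1 -43.6] world [723.5 -19.7  56.4]
14.9667 [563.38074576  33.77968909 310.68626838] [0.00478447 0.46057206 0.03974694]
```

View pics/w2.png

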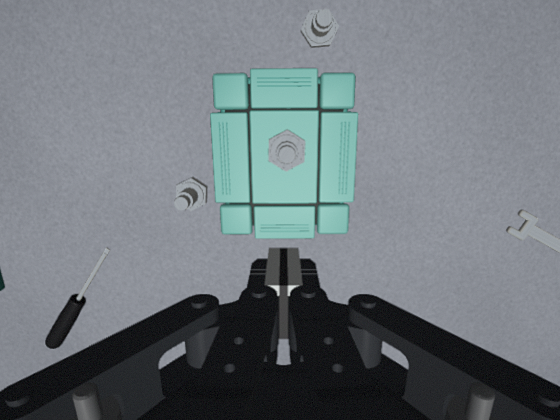

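View pics/end.png

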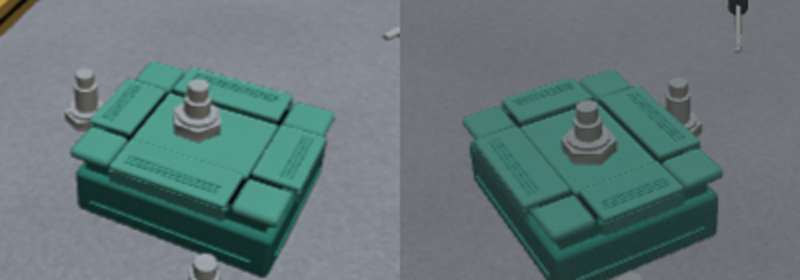

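All four sections read level at about 74 mm. The case and the fittings are where they started, with the lid fitting at pixel (287, 150) in both wrist pictures.

```bash
python3 -c "
from bench import arm
print(arm.job_done())"
```

```text
the job is handed in; nothing more can be done
None
```

All four rim sections are shut. I pressed them in the order near, left, far, right with the gripper closed, then raised the arm clear and handed in at about 15 s.

- **Rim sections:** the last wrist-camera fit puts all four within 0.005 rad of level, with tops at 73.4 to 73.8 mm. The scene and side cameras, which are coarser, read within 0.04 rad of level.
- **Case:** it moved about 0.1 mm by the wrist camera, which is within measurement noise.
- **Fittings:** all three still stand. The left and far ones are within 0.2 mm of their first wrist-camera readings. I checked the lid fitting by eye only, and it sits at the same pixel before and after; my code's position for it was wrong because it picked up the gripper.
- **Forces:** the highest contact force I read was about 6 N, though I only read it at the end of each move call.
- **Disagreement:** the scene and side cameras put the case 7 mm apart in y at the start (9 mm in the last fit). I used the wrist camera's value, which lay between them.

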